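# Close a bench centrifuge and tighten its click-stop lid knob

### The job

Shut the centrifuge whose lid stands ajar: swing the lid down, hold it pressed firmly on its rubber gasket, without crushing the gasket, so that the latch tongue can pass under its catch, and turn the lid knob clockwise until it is home and its torque-limiting ratchet clicks and slips. Stop at one click, two at most, let go and leave it latched; never make the knob click with the tongue jammed beside its catch, and do not disturb the things standing around.

Things in the scene. Friction and masses are not known exactly. Their poses are not given: they have to be found in the camera images.
- centrifuge: The white bench centrifuge to shut, 405 (x) by 330 mm (y), deck 212 mm above the bench. Origin under its middle, on the bench; +x points away from its front panel, z up. The lid's hinge axis lies along y at x = +140 mm, 220.5 mm high; the knob's axis at x = -150 mm, y = 0 when shut. A like machine to its left is already shut: leave it.
- lid_front (a point): Point on the smoked clear lid's top face, under the knob, on the knob's axis, 290 mm in front of the hinge axis. Starts 35 to 87 mm above its shut height; the spring-balanced hinge holds the lid where it is left (about 1 N at the knob swings it). Shut on the free gasket it lies 223 mm above the bench, give or take 2 mm from machine to machine; latched, about 2 mm lower than that.
- knob_grip (a point): Centre of the knob's black bar grip, 290 mm from the hinge axis and 34 mm above it when shut (255 mm above the bench). Bar: 48 mm long (point x), 14 mm thick (y), 28 mm high, from 11 mm above this point to 16 mm below it, where it stands on its 44 mm round collar; under that a 52 mm skirt. z: the knob's axis, upwards, square to the lid.
- latch (a joint): Angle (rad) of the knob's spindle, skirt and hidden tongue; clockwise from above is positive. Starts at 0 to 0.20; 1.05 is home, a solid stop, and the white pointer on the skirt then points to the machine's front. The tongue passes under the catch while the lid is held down with 12 N or more at the knob; pressed much less it jams at about 0.53. Otherwise it turns freely (0.05 N m).
- ratchet (a joint): Angle (rad) by which the bar grip has slipped clockwise over the spindle: near 0 at the start, bar in line with pointer. With the spindle at its stop (or jammed) the grip climbs a tooth, at 0.2 N m, for about 0.2 rad; then the torque drops and it snaps on, the spindle springing back a little: each click adds 0.35 (rest at 0.31, then 0.66). Turned back, it takes the spindle with it.
- gasket: Black rubber ring, 256 mm outside diameter, round the bowl under the lid; origin at its centre, on its top face (218 mm above the bench when free, give or take 2 mm: feel for it). It gives only 1 mm per 8 N at its front, lifts an unlatched lid back up, and is damaged if squeezed with more than 20 N, which is about 17 N straight down at the knob.
- tube_rack: Blue rack of capped sample tubes, 210 x 100 x 107 mm, origin under its centre; leave it alone.
- shield1: Blue tube shield, 25 mm across, 30 mm high, standing on the deck's front right corner, 128 mm beside the knob; origin under its centre; leave it standing.
- shield2: The like tube shield on the deck's front left corner, 128 mm beside the knob; leave it standing.
- bottle: White bottle, 64 mm across, 190 mm high, on the bench to the front left; origin under its centre; leave it alone.
- specimen_jar: Specimen jar with a lid, 60 mm across, 72 mm high, on the bench to the front right; origin under its centre; leave it alone.

How it is judged:
On the way, in this order (a step that is already met when the one before it is completed fails the run):
1. the lid is pressed on its gasket and the knob's tongue is home under its catch, with no click made yet (contact force between gasket and anything else above 7 N and value of joint latch above 1 rad), for 0.02 s.
2. the knob's ratchet has clicked with the tongue home (value of joint ratchet above 0.25 rad and value of joint latch above 0.85 rad), for 0.1 s.
At the end, for the whole second after the job is handed in: The latch alone holds the lid on its gasket with more than 7 N; the spindle is within 0.2 rad of its stop; the grip has slipped by one or two clicks (0.25 to 0.95 rad); the gripper touches nothing and both tube shields still stand (all of step 2 and contact force between gasket and anything else above 7 N and value of joint ratchet below 0.95 rad and contact force between the fingers and anything else below 0.1 N and angle between each of shield1, shield2's own z axis and vertical below 0.1 rad).
It fails at once if the gasket is squeezed with more than 20 N (contact force between gasket and anything else above 20 N).
It fails at once if the ratchet is driven past its second click (value of joint ratchet above 0.95 rad).
It fails at once if the knob is made to click while its tongue is not home under the catch (value of joint ratchet above 0.22 rad and value of joint latch below 0.8 rad).
It fails at once if a bystander is pushed more than 30 mm or a tube shield is knocked over (distance of any of tube_rack, bottle, specimen_jar, shield1, shield2 from where it was at the start of the episode above 0.03 m or angle between any of shield1, shield2's own z axis and vertical above 0.5 rad).
It also fails if it takes over 64 s, if anything falls off the work surface, if the arm or the gripper's body presses on something with over 40 N, if the wrist force passes 120 N, or if a joint passes its speed limit or range.

### The arm

A 6-joint arm with a two-finger parallel gripper is mounted at the origin on the work surface. World frame = base frame: x ahead of the robot, y to its left, z up, the work surface at z = 0. Lengths are in m, angles in rad, forces in N, time in s.
With the tool pointing down it reaches from about 0.275 to 0.725 m from the base axis. Payload 15.9 kg.
Tool frame: the origin (TCP) lies midway between the tips of the shut fingers; the grasp point (between the pads) lies 19 mm behind it (r.grip_point_offset is the distance from the TCP to the grasp point, in m); z points along the fingers, y is the direction in which the jaws open and shut (so a half turn about z gives the same grasp; the last joint's range is limited). The gripper opens to 85 mm and grips with 20 to 120 N. Pads are 22 mm wide; open, the fingers measure 114 mm over their backs; the gripper's body (76 mm by 85 mm) begins 54 mm behind the grasp point. The pads swing forward as they close: fully open they stand 13 mm farther back than shut.
Start: joints at [1.229, 0.213, -0.034, 1.323, 0, 1.571], TCP at [0.168, 0.471, 0.21] pointing down, gripper open.
Joint ranges: [-2.98, 2.98], [-0.74, 1.72], [-1.14, 1.35], [-2.1, 2.04], [-1.57, 1.44], [-3.14, 3.14]. Speed limits (rad/s): [1.89, 1.89, 2.39, 2.57, 3.14, 3.14].

### API

Orientations are given as a unit quaternion [x, y, z, w].
In Python, from plant import r gives the robot as it stands. The module is installed in compiled form; this text tells all that it offers.
- The arm moves only by the tool send_rows, never from a script. Its argument "steps" is a list of rows, each a list of 3 entries, a list of its own where there are three numbers: the shift along the tool's x, y, z in m, then the turn about the tool's z in rad, then the opening, from 0 (shut) to 1 (fully open). In form: [[[x, y, z], yaw, claw], ...]. A call has exactly 10 rows; each row is the pose to reach, as a shift and turn from the pose measured when the call began, along the tool's axes at that moment; what a row does not reach only later rows make up. A row lasts 1/12 s, in which the tool goes at most 41.7 mm and 7.16 degrees, less where a joint would pass 70% of its speed; a pose out of reach is approached as far as the arm can. A call with a gripper value outside its range is refused whole. The fingers move at their own pace and stop on an object; "grip_force" is the grip in N (left out, the last holds). Time passes only in rows, so rows that repeat a pose let the fingers close, or fill a call up. It gives the time, the measured TCP pose, the force and the opening at its end, in the units of the state.
- r.get_state(): the state, without advancing time (a new reading comes with each control period).
- r.read_camera(name): name is "scene" or "top" or "wrist"; returns the picture (400x640x3 uint8, red, green, blue); there is no depth.
- r.get_calibration(name): a dict with "K" (3x3 intrinsics, pixels), "R" (3x3) and "t" (3): a world point X has camera coordinates R X + t. Camera axes: x right, y down, z forward; pixel columns grow to the right and rows downward; lengths in m; the calibration is good to about 2 mm. A picture is of the moment at which its call begins: read the wrist's pose just before it. get_calibration takes no time and is no camera call; for the wrist camera it gives the pose at the moment of the call.
- r.close_job(): hands the job in, once; it reports no verdict.
Trained networks look in the newest picture that a camera, given by its name, has taken for a name from the list of things; names that differ only in an ending like _2 or _b are one class to them, and where a whole thing is asked for, a point or a joint stands for the part that bears it (a point fixed in the world has none). Each returns a list of dicts, best first, with "confidence" (0 to 1); they miss things now and then, are a little off and sometimes report something else, mostly with a low value. They report only what shows in the picture. A call takes as long as a camera call.
- r.recognise(target, camera): "rect" ([centre column, centre row, width, height] in pixels, round what is visible of it).
- r.trace(target, camera): "pixels" (400x640 bool, what is visible of it) and "rect" ([centre column, centre row, width, height] in pixels, round what is visible of it).
- r.mark_of(target, camera): "point" ([column, row] in pixels: a listed point, or the origin of a listed thing).
The state is a dict: "t": time; "qpos": joint angles; "joint_vel": joint speeds; "tau": joint torques, N m; "tcp_pos": TCP position; "tcp_rot": TCP orientation; "wrist_force": force on the tool from outside, world axes, zero at the start; "moment": the same for the moment, N m; "gripper_width": finger opening in m.
Only numpy, scipy, OpenCV 4.12 (cv2) and the standard library are available. Lean on these libraries where they do the work, as an engineer would, in place of code of your own. Each camera call takes 0.05 s, during which the arm holds its last target. There are 200 camera calls.

## Working session

There is one attempt and no reset: what is moved stays moved. The work goes in short steps, Python scripts to look and compute and a tool call to move; the robot and the scene stay as the last step left them, time stands still between calls to the robot, and variables do not carry over. Pictures are saved under pics/ and viewed, about 8 in all and at most 12, crops included, and the job is handed in when it is done.

Besides the shell and the picture viewer there is one more tool, called after "Request:" by a JSON object that holds its "method" and its "body". send_rows: Moves the arm, as the interface text tells. Its arguments: {"type":"object","properties":{"steps":{"type":"array","items":{"type":"array"}},"grip_force":{"type":"number"}},"required":["steps"]}

```bash
mkdir -p pics
cat > h.py <<'E'
from plant import r
import numpy as np, cv2
def shot(c,n):
    im=r.read_camera(c); cv2.imwrite(f'pics/{n}.png',cv2.cvtColor(im,cv2.COLOR_RGB2BGR)); return im
def ray(c,p,cal=None):
    k=cal or r.get_calibration(c); K,R,t=map(np.array,(k['K'],k['R'],k['t']))
    d=R.T@np.linalg.solve(K,[p[0],p[1],1.]); o=-R.T@t
    return o,d/np.linalg.norm(d)
def tri(rays):
    A=np.zeros((3,3));b=np.zeros(3)
    for o,d in rays:
        P=np.eye(3)-np.outer(d,d);A+=P;b+=P@o
    x=np.linalg.solve(A,b); return x,[np.linalg.norm((np.eye(3)-np.outer(d,d))@(x-o)) for o,d in rays]
E
python3 - <<'E'
from h import *
s=r.get_state(); print({k:np.round(v,3) for k,v in s.items()}, r.grip_point_offset)
ims=[]
for c in('scene','top'): ims.append(shot(c,c+'0'))
for n in ['centrifuge','lid_front','knob_grip','gasket','shield1','shield2','bottle','specimen_jar','tube_rack']:
    for c in('scene','top'):
        print(n,c,[(np.round(m['point'],1),round(m['confidence'],2)) for m in r.mark_of(n,c)[:3]])
for c in('scene','top'):
    k=r.get_calibration(c); print(c,np.round(k['K'],1).tolist(),np.round(k['R'],3).tolist(),np.round(k['t'],3))
E
```

```text
{'t': np.float64(0.0), 'qpos': array([ 1.229,  0.213, -0.035,  1.323, -0.   ,  1.571]), 'joint_vel': array([ 0.   , -0.   , -0.001, -0.002,  0.   ,  0.002]), 'tau': array([ 1.0000e-03, -6.8616e+01,  4.8712e+01,  1.8000e-02, -0.0000e+00,
        0.0000e+00]), 'tcp_pos': array([0.167, 0.471, 0.21 ]), 'tcp_rot': array([ 0.17 ,  0.985, -0.001, -0.   ]), 'wrist_force': array([-0.109,  0.896, -0.367]), 'moment': array([ 0.006, -0.004, -0.007]), 'gripper_width': np.float64(0.086)} 0.0187
centrifuge scene []
centrifuge top []
lid_front scene [(array([317.3, 171.2]), 0.69), (array([451.8, 232.2]), 0.68)]
lid_front top [(array([319.6, 186.4]), 0.84)]
knob_grip scene [(array([315.5, 156.6]), 0.72)]
knob_grip top [(array([318.1, 181.9]), 0.66)]
gasket scene []
gasket top []
shield1 scene [(array([368.8, 192.9]), 0.6), (array([268.1, 179.6]), 0.51)]
shield1 top [(array([281. , 198.6]), 0.64), (array([358.3, 194.9]), 0.56)]
shield2 scene [(array([368.8, 192.9]), 0.6), (array([268.1, 179.6]), 0.51)]
shield2 top [(array([281. , 198.6]), 0.64), (array([358.3, 194.9]), 0.56)]
bottle scene [(array([453.8, 234.7]), 0.98)]
bottle top [(array([214.6, 254.1]), 0.77)]
specimen_jar scene []
specimen_jar top [(array([367.5, 255.3]), 0.55)]
tube_rack scene [(array([213. , 199.2]), 0.68)]
tube_rack top [(array([417.5, 226.9]), 0.77)]
scene [[401.2, 0.0, 321.3], [0.0, 401.2, 200.4], [0.0, 0.0, 1.0]] [[-0.287, 0.958, 0.019], [0.62, 0.2, -0.759], [-0.73, -0.206, -0.651]] [ 0.23  -0.198  1.536]
top [[394.1, 0.0, 318.0], [0.0, 394.1, 195.9], [0.0, 0.0, 1.0]] [[-0.014, -1.0, 0.013], [-0.985, 0.012, -0.169], [0.169, -0.015, -0.985]] [-0.077  0.576  1.373]
```

View pics/scene0.png

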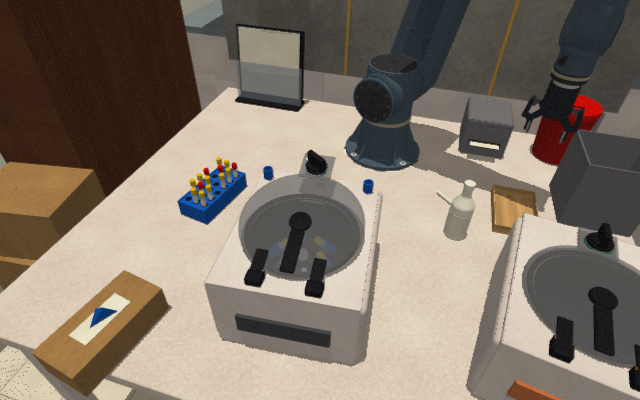

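View pics/top0.png

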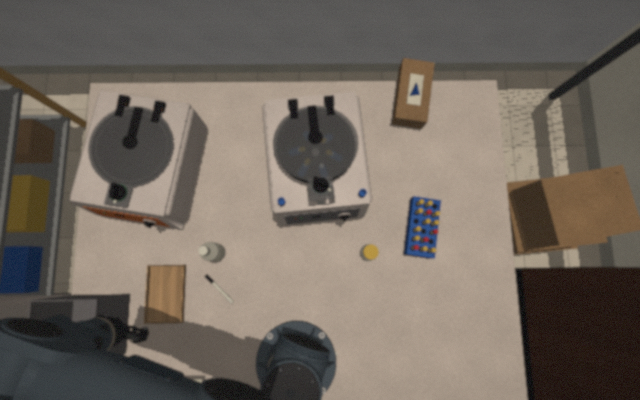

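The scene view shows the ajar lid with its knob at about (316,160), shields at (268,174) and (368,187), and the rack to the machine's right. The top view shows the knob at (320,185) and shields at (281,201) and (362,194); the shut machine is to the left.

Run:
```python
from h import *
C={c:r.get_calibration(c) for c in('scene','top')}
def T(n,ps,pt):
    x,e=tri([ray('scene',ps,C['scene']),ray('top',pt,C['top'])]); print(n,np.round(x,4),np.round(e,4)); return x
T('lid_front',(317.3,171.2),(319.6,186.4)); T('grip',(315.5,156.6),(318.1,181.9))
T('shL',(368.8,192.9),(281,198.6)); T('shR',(268.1,179.6),(358.3,194.9))
# repeats of networks (new pictures) for averaging; plane-fix shields to z=.212
for c in('scene','top'):
    r.read_camera(c)
    for n in('shield1','knob_grip','lid_front'):
        for m in r.mark_of(n,c)[:2]:
            o,d=ray(c,m['point'],C[c]); print(c,n,np.round(m['point'],1),np.round(o+d*(.212-o[2])/d[2],4))
    # blue blobs masks for shields
    for m in r.trace('shield1',c)[:2]: print(c,'trace',np.round(m['rect'],1),m['confidence'])
    im=r.read_camera(c); 
    for n,a in (('scene',(230,110,400,230)),('top',(250,80,390,240))):
        if n==c:
            cr=im[a[1]:a[3],a[0]:a[2]]; cv2.imwrite(f'pics/{c}c.png',cv2.cvtColor(cv2.resize(cr,None,fx=4,fy=4,interpolation=cv2.INTER_CUBIC)[:600],cv2.COLOR_RGB2BGR))
```

```text
lid_front [ 0.5661 -0.0857  0.2713] [0.0003 0.0003]
grip [ 0.5717 -0.0846  0.317 ] [0.0039 0.0039]
shL [0.539  0.0383 0.2142] [0.0021 0.0021]
shR [ 0.5521 -0.217   0.2032] [0.0057 0.0057]
scene shield1 [371.5 191.1] [0.5268 0.0451 0.212 ]
scene shield1 [269.9 179.4] [ 0.5609 -0.2139  0.212 ]
scene knob_grip [317.  158.5] [ 0.4332 -0.1264  0.212 ]
scene lid_front [316. 172.] [ 0.4936 -0.1106  0.212 ]
scene trace [268.8 173.2   8.8   8.9] 0.58
top shield1 [280.1 200.1] [0.5348 0.0392 0.212 ]
top shield1 [363.4 196.3] [ 0.5439 -0.2267  0.212 ]
top knob_grip [320.1 181.7] [ 0.5932 -0.089   0.212 ]
top lid_front [319.2 185.1] [ 0.5821 -0.0859  0.212 ]
top trace [282.8 198.9   9.5  13.3] 0.6
top trace [363.9 195.6   6.9   7.2] 0.54
```

View pics/scenec.png

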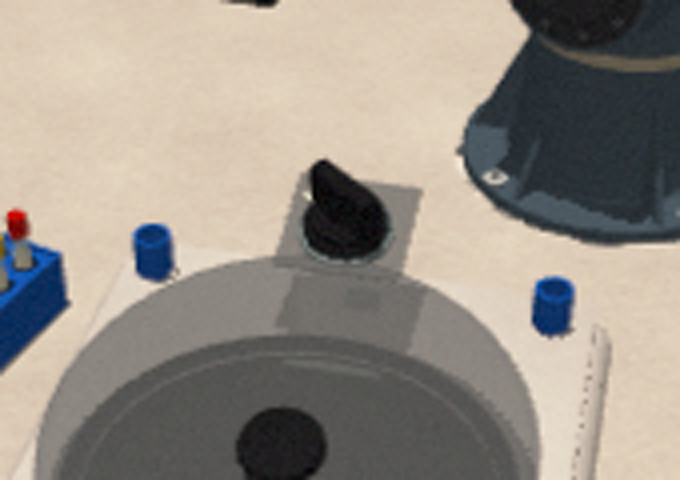

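Knob and shields are consistent: machine yaw is about 0.06 and the knob is near (0.56, -0.087). Next I raise the arm and move above the knob for a wrist view.

Request:
{"method": "send_rows", "body": {"steps": [[[0,0,-0.04],0,1],[[0,0,-0.08],0,1],[[0,0,-0.12],0,1],[[0,0,-0.16],0,1],[[0,0,-0.2],0,1],[[-0.025,-0.02,-0.22],0,1],[[-0.055,-0.043,-0.22],0,1],[[-0.085,-0.066,-0.22],0,1],[[-0.115,-0.09,-0.22],0,1],[[-0.145,-0.113,-0.22],0,1]]}}

```text
t: 2.43
tcp_pos: [0.2667, 0.3145, 0.4302]
tcp_rot: [0.17, 0.985, 0.0, 0.0]
wrist_force: [1.1, -0.0, 0.7]
gripper_width: 0.0856
```

Request:
{"method": "send_rows", "body": {"steps": [[[-0.03,-0.023,0],0,1],[[-0.06,-0.047,0],0,1],[[-0.09,-0.07,0],0,1],[[-0.12,-0.094,0],0,1],[[-0.15,-0.117,0],0,1],[[-0.18,-0.14,0],0,1],[[-0.21,-0.164,0],0,1],[[-0.24,-0.187,0],0,1],[[-0.27,-0.211,0],0,1],[[-0.3,-0.234,0],0,1]]}}

```text
t: 3.27
tcp_pos: [0.4717, -0.0085, 0.4304]
tcp_rot: [0.17, 0.985, 0.0, 0.0]
wrist_force: [0.7, 0.6, -0.1]
gripper_width: 0.0851
```

Run:
```python
from h import *
s=r.get_state(); print({k:np.round(v,4).tolist() for k,v in s.items()})
k=r.get_calibration('wrist'); print(np.round(-np.array(k['R']).T@k['t'],3),np.round(k['R'],3).tolist(),np.round(k['K'],1).tolist())
shot('wrist','w1')
for n in('knob_grip','lid_front','shield1','gasket'):
    print(n,[(np.round(m['point'],1),round(m['confidence'],2)) for m in r.mark_of(n,'wrist')[:3]])
```

```text
{'t': 3.2667, 'qpos': [-0.0183, 0.2553, 0.5941, 1.9086, 0.0005, 0.3232], 'joint_vel': [-0.8205, 0.5957, 0.7817, 0.1903, 0.0036, -0.8175], 'tau': [7.201, -76.8402, 36.4151, -0.647, -0.2467, 1.9618], 'tcp_pos': [0.4717, -0.0085, 0.4304], 'tcp_rot': [0.1699, 0.9855, 0.0003, 0.0004], 'wrist_force': [0.6591, 0.6113, -0.0733], 'moment': [0.0517, -0.1348, -0.0408], 'gripper_width': 0.0851}
[0.402 0.015 0.596] [[0.334, 0.942, 0.002], [0.902, -0.32, 0.29], [0.274, -0.095, -0.957]] [[304.7, 0.0, 322.2], [0.0, 304.7, 198.1], [0.0, 0.0, 1.0]]
knob_grip [(array([287. , 306.3]), 0.56)]
lid_front [(array([285.5, 280.7]), 0.66)]
shield1 [(array([364.9, 198.2]), 0.58)]
gasket []
```

View pics/w1.png

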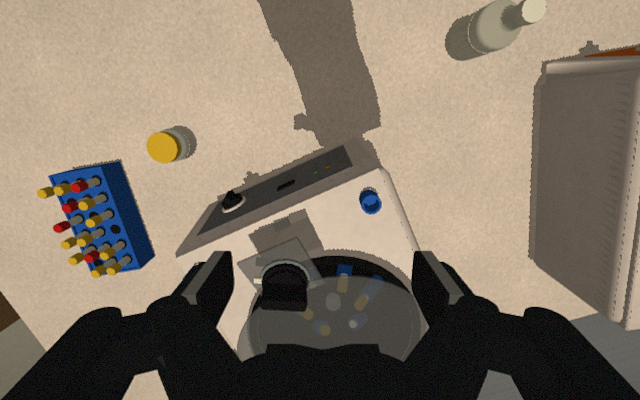

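Request:
{"method": "send_rows", "body": {"steps": [[[-0.03,-0.04,0],-0.12,1],[[-0.05,-0.07,0],-0.24,1],[[-0.07,-0.1,0],-0.36,1],[[-0.09,-0.133,0],-0.48,1],[[-0.09,-0.133,0],-0.6,1],[[-0.09,-0.133,0],-0.72,1],[[-0.09,-0.133,0],-0.84,1],[[-0.09,-0.133,0],-0.96,1],[[-0.09,-0.133,0],-1.08,1],[[-0.09,-0.133,0],-1.15,1]]}}

```text
t: 4.35
tcp_pos: [0.5113, -0.1603, 0.4307]
tcp_rot: [-0.397, 0.918, -0.0, 0.001]
wrist_force: [-0.6, -0.3, -0.2]
gripper_width: 0.0851
```

Run:
```python
from h import *
r.read_camera('top');r.read_camera('top');r.read_camera('top')
s=r.get_state(); print({k:np.round(v,4).tolist() for k,v in s.items() if k in('t','qpos','joint_vel','tcp_pos','wrist_force')})
k=r.get_calibration('wrist'); print({a:np.round(k[a],5).tolist() for a in k})
im=shot('wrist','w2')
P={}
for n in('knob_grip','lid_front','shield1'):
    ms=r.mark_of(n,'wrist')[:3]; print(n,[(np.round(m['point'],1),round(m['confidence'],2)) for m in ms])
    if ms: P[n]=ms[0]['point']
    for m in ms if n=='shield1' else []:
        o,d=ray('wrist',m['point'],k); print('  z.212',np.round(o+d*(.212-o[2])/d[2],4))
# combine with fixed cameras
F={'lid_front':[('scene',(317.3,171.2)),('scene',(316,172)),('top',(319.6,186.4)),('top',(319.2,185.1))],'knob_grip':[('scene',(315.5,156.6)),('scene',(317,158.5)),('top',(318.1,181.9)),('top',(320.1,181.7))]}
for n in F:
    if n in P: x,e=tri([ray(c,p) for c,p in F[n]]+[ray('wrist',P[n],k)]*2); print(n,np.round(x,4),np.round(e,4))
```

```text
{'t': 4.5, 'qpos': [-0.3048, 0.4362, 0.8632, 1.997, 0.0007, -1.1125], 'joint_vel': [-0.0067, 0.0033, 0.0024, 0.0009, 0.0009, 0.0351], 'tcp_pos': [0.5113, -0.1606, 0.4306], 'wrist_force': [-0.2856, -0.6819, -0.1401]}
{'K': [[304.69264, 0.0, 322.24104], [0.0, 304.69264, 198.09917], [0.0, 0.0, 1.0]], 'R': [[-0.72315, 0.69069, 0.00029], [0.66082, 0.69174, 0.29122], [0.20094, 0.21079, -0.95666]], 't': [0.48107, -0.32877, 0.52293]}
knob_grip [(array([328.8, 279.4]), 0.76)]
lid_front [(array([330.9, 256.1]), 0.75)]
shield1 [(array([265.1, 156. ]), 0.59), (array([409.2, 272.6]), 0.54), (array([283.1, 241.8]), 0.48)]
  z.212 [ 0.5545 -0.2206  0.212 ]
  z.212 [0.5278 0.0351 0.212 ]
  z.212 [ 0.6231 -0.1222  0.212 ]
lid_front [ 0.569  -0.0856  0.2725] [0.0012 0.0024 0.0031 0.0012 0.0009 0.0009]
knob_grip [ 0.5733 -0.085   0.3161] [0.0036 0.0025 0.0047 0.0026 0.0017 0.0017]
```

View pics/w2.png

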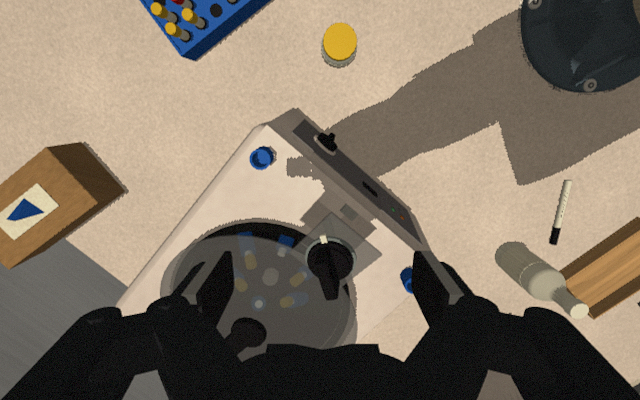

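The pointer shows at (323,240) on the skirt centred near (330,258), so the bar runs almost along the image vertical. I'll work out its heading by fitting the pointer and bar model.

Run:
```python
from h import *
k=r.get_calibration('wrist'); K,R,t=map(np.array,(k['K'],k['R'],k['t']))
L=np.array([.569,-.0857,.2725]); th=.1715; yw=.07
Mx=np.array([np.cos(yw),np.sin(yw),0]); My=np.array([-np.sin(yw),np.cos(yw),0]); Z=np.array([0,0,1.])
ax=np.cos(th)*Z+np.sin(th)*Mx; fx=np.cos(th)*Mx-np.sin(th)*Z
def pr(X):
    c=K@(R@X+t); return c[:2]/c[2]
for a in(0,.1,.2):
    b=1.05-a; u=-np.cos(b)*fx-np.sin(b)*My
    print(a,'pointer',[pr(L+ax*h+u*rr).round(1).tolist() for h,rr in((.004,.02),(.004,.026))],'bar top ends',[pr(L+ax*.043+u*s).round(1).tolist() for s in(.024,-.024)],'bar heading deg',np.degrees(np.arctan2(u[1],u[0])).round(1))
im=cv2.imread('pics/w2.png')[220:320,270:390]
cv2.imwrite('pics/w2c.png',cv2.resize(cv2.convertScaleAbs(im,alpha=1.8,beta=15),None,fx=6,fy=6,interpolation=cv2.INTER_CUBIC))
```

```text
0 pointer [[326.1, 243.7], [324.4, 239.3]] bar top ends [[320.9, 261.2], [334.9, 297.2]] bar heading deg -115.5
0.1 pointer [[327.7, 243.4], [326.6, 238.9]] bar top ends [[323.2, 260.8], [332.8, 297.5]] bar heading deg -121.2
0.2 pointer [[329.5, 243.3], [328.9, 238.7]] bar top ends [[325.5, 260.7], [330.6, 297.6]] bar heading deg -126.9
```

View pics/w2c.png

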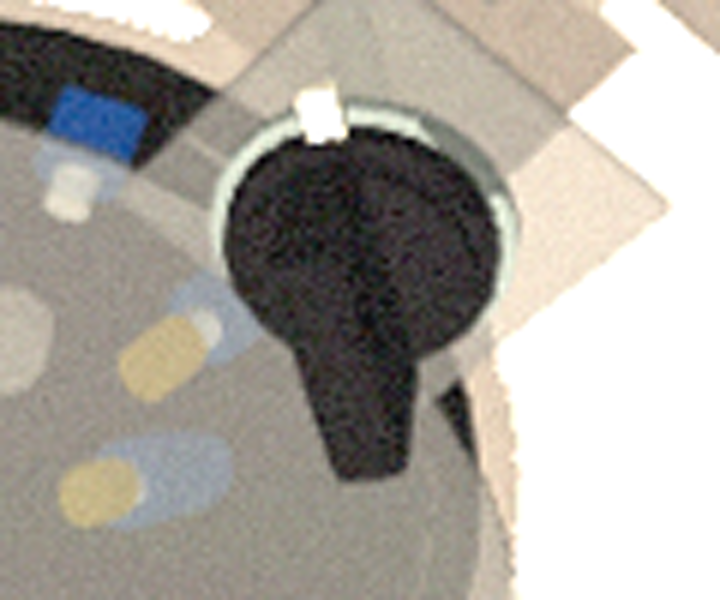

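Pointer at (323.5,238.3) and bar end at (331.7,299) give a latch angle of about 0.05 and a bar heading of about 241°. I close the fingers, align over the knob top and swing the lid down.

Request:
{"method": "send_rows", "body": {"steps": [[[-0.03,0.002,0],-0.1,0],[[-0.06,0.004,0],-0.2,0],[[-0.095,0.006,0],-0.25,0],[[-0.095,0.006,0],-0.25,0],[[-0.095,0.006,0.03],-0.25,0],[[-0.095,0.006,0.06],-0.25,0],[[-0.095,0.006,0.09],-0.25,0],[[-0.095,0.006,0.1],-0.25,0],[[-0.095,0.006,0.1],-0.25,0],[[-0.095,0.006,0.1],-0.25,0]]}}

```text
t: 5.53
tcp_pos: [0.572, -0.0885, 0.3307]
tcp_rot: [-0.504, 0.864, 0.0, -0.0]
wrist_force: [-0.7, -0.5, 0.5]
gripper_width: -0.0001
```

Request:
{"method": "send_rows", "body": {"steps": [[[0,0,0.005],0,0],[[0,0,0.01],0,0],[[0,0,0.015],0,0],[[0,0,0.02],0,0],[[0,0,0.025],0,0],[[0,0,0.03],0,0],[[0,0,0.035],0,0],[[0,0,0.04],0,0],[[0,0,0.04],0,0],[[0,0,0.04],0,0]]}}

```text
t: 6.37
tcp_pos: [0.5718, -0.0885, 0.2905]
tcp_rot: [-0.504, 0.864, 0.001, -0.0]
wrist_force: [-0.4, -0.6, -0.4]
gripper_width: 0.0001
```

Request:
{"method": "send_rows", "body": {"steps": [[[0,0,0.003],0,0],[[0,0,0.006],0,0],[[0,0,0.009],0,0],[[0,0,0.012],0,0],[[0,0,0.014],0,0],[[0,0,0.016],0,0],[[0,0,0.018],0,0],[[0,0,0.019],0,0],[[0,0,0.02],0,0],[[0,0,0.02],0,0]]}}

```text
t: 7.2
tcp_pos: [0.5718, -0.0884, 0.2703]
tcp_rot: [-0.504, 0.864, 0.001, -0.0]
wrist_force: [-0.2, -0.4, 0.3]
gripper_width: 0.0004
```

Request:
{"method": "send_rows", "body": {"steps": [[[0,0,0.0005],0,0],[[0,0,0.001],0,0],[[0,0,0.0015],0,0],[[0,0,0.002],0,0],[[0,0,0.0025],0,0],[[0,0,0.003],0,0],[[0,0,0.0035],0,0],[[0,0,0.0035],0,0],[[0,0,0.0035],0,0],[[0,0,0.0035],0,0]]}}

```text
t: 8.03
tcp_pos: [0.5718, -0.0884, 0.2668]
tcp_rot: [-0.504, 0.864, 0.001, -0.0]
wrist_force: [0.0, 0.2, -1.0]
gripper_width: 0.0003
```

Run:
```python
from h import *
for i in range(4): r.read_camera('top'); s=r.get_state(); print(np.round(s['tcp_pos'],4),np.round(s['wrist_force'],2),np.round(s['moment'],3))
shot('scene','s3'); im=cv2.imread('pics/s3.png')[100:240,220:400]
cv2.imwrite('pics/s3c.png',cv2.resize(im,None,fx=4,fy=4,interpolation=cv2.INTER_CUBIC))
```

```text
[ 0.5718 -0.0884  0.2668] [0.52 0.29 0.72] [-0.013  0.006  0.03 ]
[ 0.5718 -0.0884  0.2668] [-0.27 -0.52 -0.73] [ 0.014  0.006 -0.005]
[ 0.5718 -0.0884  0.2668] [ 0.11 -0.26  0.  ] [-0.016  0.014  0.018]
[ 0.5718 -0.0884  0.2668] [-0.49 -0.62 -0.08] [ 0.025  0.027 -0.042]
```

View pics/s3c.png

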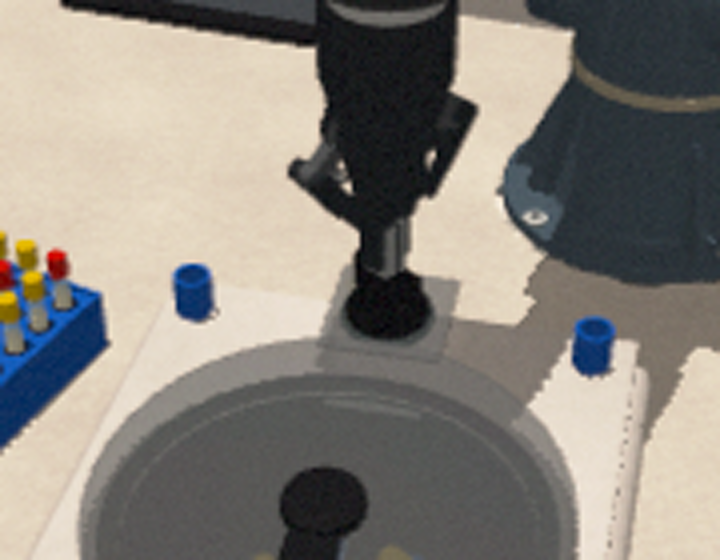

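The lid is nearly down under the fingers, with no gasket load yet. I feel for the gasket in small steps.

Request:
{"method": "send_rows", "body": {"steps": [[[0,0,0.0002],0,0],[[0,0,0.0004],0,0],[[0,0,0.0006],0,0],[[0,0,0.0008],0,0],[[0,0,0.001],0,0],[[0,0,0.001],0,0],[[0,0,0.001],0,0],[[0,0,0.001],0,0],[[0,0,0.001],0,0],[[0,0,0.001],0,0]]}}

```text
t: 9.12
tcp_pos: [0.5718, -0.0884, 0.2658]
tcp_rot: [-0.504, 0.864, 0.001, -0.0]
wrist_force: [-0.3, -0.3, -0.0]
gripper_width: -0.0002
```

Request:
{"method": "send_rows", "body": {"steps": [[[0,0,0.0002],0,0],[[0,0,0.0004],0,0],[[0,0,0.0006],0,0],[[0,0,0.0008],0,0],[[0,0,0.001],0,0],[[0,0,0.001],0,0],[[0,0,0.001],0,0],[[0,0,0.001],0,0],[[0,0,0.001],0,0],[[0,0,0.001],0,0]]}}

```text
t: 9.95
tcp_pos: [0.5718, -0.0884, 0.2648]
tcp_rot: [-0.504, 0.864, 0.001, -0.0]
wrist_force: [-0.4, -0.4, 0.4]
gripper_width: 0.0
```

Request:
{"method": "send_rows", "body": {"steps": [[[0,0,0.0002],0,0],[[0,0,0.0004],0,0],[[0,0,0.0006],0,0],[[0,0,0.0008],0,0],[[0,0,0.001],0,0],[[0,0,0.001],0,0],[[0,0,0.001],0,0],[[0,0,0.001],0,0],[[0,0,0.001],0,0],[[0,0,0.001],0,0]]}}

```text
t: 10.78
tcp_pos: [0.5718, -0.0884, 0.2638]
tcp_rot: [-0.504, 0.864, 0.001, -0.0]
wrist_force: [0.4, -0.2, 0.3]
gripper_width: 0.0004
```

Run:
```python
from h import *
Rs={}
for c in('scene','top','wrist'):
    r.read_camera(c); k=r.get_calibration(c)
    for n in('lid_front','knob_grip'):
        for m in r.mark_of(n,c)[:2]:
            print(c,n,np.round(m['point'],1),round(m['confidence'],2)); 
            if c=='wrist' or m['point'][1]<225 : Rs.setdefault(n,[]).append(ray(c,m['point'],k))
for n in Rs: 
    if len(Rs[n])>1: x,e=tri(Rs[n]); print(n,np.round(x,4),np.round(e,4))
im=r.read_camera('wrist')[200:400,220:430]
cv2.imwrite('pics/w4.png',cv2.cvtColor(cv2.resize(cv2.convertScaleAbs(im,alpha=1.8,beta=20),None,fx=3,fy=3,interpolation=cv2.INTER_CUBIC),cv2.COLOR_RGB2BGR))
```

```text
scene lid_front [316.  183.3] 0.6
scene knob_grip [315.8 170.7] 0.66
wrist lid_front [336.7 214.7] 0.96
wrist knob_grip [336.6 239.6] 0.82
lid_front [ 0.5626 -0.0878  0.2319] [0.0016 0.0016]
knob_grip [ 0.5644 -0.0883  0.2717] [0.0015 0.0015]
```

View pics/w4.png

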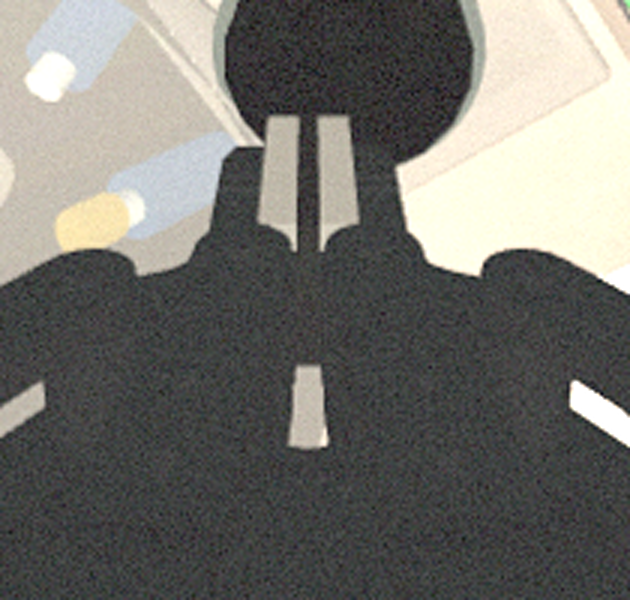

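The wrist view shows the knob centre about 14 px right of the finger gap. The tips have slid off the bar's side, and the lid is about 9 mm open. I back off, open, and measure the knob again.

Request:
{"method": "send_rows", "body": {"steps": [[[0,0,-0.03],0,0],[[0,0,-0.06],0,0],[[0.02,0,-0.07],0,0.5],[[0.05,0,-0.07],0,1],[[0.08,0,-0.07],0,1],[[0.08,0,-0.07],0,1],[[0.08,0,-0.07],0,1],[[0.08,0,-0.07],0,1],[[0.08,0,-0.07],0,1],[[0.08,0,-0.07],0,1]]}}

```text
t: 12.12
tcp_pos: [0.5328, -0.1574, 0.3336]
tcp_rot: [-0.504, 0.864, 0.001, -0.0]
wrist_force: [-0.8, 0.4, -0.6]
gripper_width: 0.0854
```

Run:
```python
from h import *
k=r.get_calibration('wrist'); im=shot('wrist','w5'); s=r.get_state()
print(s['t'],np.round(s['tcp_pos'],4),np.round(s['tcp_rot'],4),np.round(s['joint_vel'],2))
Rs={}
for c in('wrist','scene','top'):
    if c!='wrist': r.read_camera(c)
    kk=k if c=='wrist' else r.get_calibration(c)
    for n in('lid_front','knob_grip'):
        for m in r.mark_of(n,c)[:2]:
            print(c,n,np.round(m['point'],1),round(m['confidence'],2)); 
            if m['point'][1]<225 or c=='wrist': Rs.setdefault(n,[]).append(ray(c,m['point'],kk))
for n in Rs:
    if len(Rs[n])>1: x,e=tri(Rs[n]); print(n,np.round(x,4),np.round(e,4))
np.savez('k5.npz',**k)
p=[int(v) for v in r.mark_of('lid_front','wrist')[0]['point']] if 0 else None
K,R,t=map(np.array,(k['K'],k['R'],k['t'])); c=K@(R@[.563,-.087,.235]+t); c=(c[:2]/c[2]).astype(int); print('crop centre',c)
x0,y0=max(c[0]-60,0),max(c[1]-50,0); print('crop',x0,y0)
cv2.imwrite('pics/w5c.png',cv2.resize(cv2.convertScaleAbs(cv2.imread('pics/w5.png')[y0:y0+100,x0:x0+120],alpha=1.8,beta=15),None,fx=6,fy=6,interpolation=cv2.INTER_CUBIC))
```

```text
12.1667 [ 0.5328 -0.1574  0.3336] [-5.043e-01  8.636e-01  8.000e-04 -4.000e-04] [-0. -0. -0. -0.  0. -0.]
wrist lid_front [333.1 270.2] 0.62
wrist lid_front [331.1 293.7] 0.62
wrist knob_grip [331.9 293.9] 0.87
scene lid_front [317.6 181.2] 0.64
top lid_front [319.3 191.2] 0.87
top lid_front [319.3 189.7] 0.18
top knob_grip [315.9 188.4] 0.59
lid_front [ 0.563  -0.0831  0.2457] [0.0059 0.0155 0.0055 0.0073 0.0032]
knob_grip [ 0.5657 -0.0753  0.2591] [0.0033 0.0033]
crop centre [330 267]
crop 270 217
```

View pics/w5c.png

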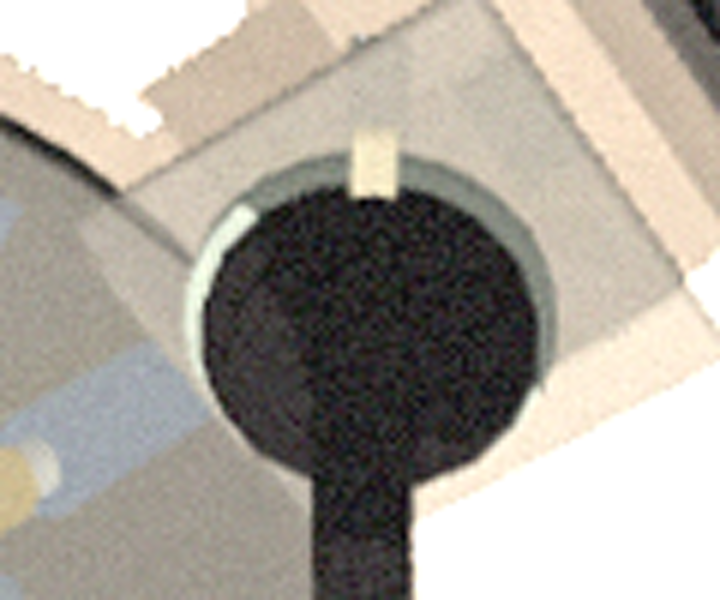

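Run:
```python
from h import *
k=dict(np.load('k5.npz')); K,R,t=(k[a] for a in'KRt')
s=r.get_state(); from scipy.spatial.transform import Rotation as Ro
T=Ro.from_quat(s['tcp_rot']).as_matrix()
o,d=ray('w',(332,270.8),k); dep=.262; print('cam',o.round(4))
X=o+d*dep/(R[2]@d); print('skirt centre by size',X.round(4))
for z in(.228,.232,.236,.240):
    X=o+d*(z-o[2])/d[2]; print(z,X.round(4),'tool',(T.T@(X-s['tcp_pos'])).round(4))
for nm,p in(('pointer',(332.3,244.5)),('rimL',(301.7,271)),('rimR',(362.2,271))):
    o,d=ray('w',p,k); X=o+d*(.236-o[2])/d[2]; print(nm,(T.T@(X-s['tcp_pos'])).round(4))
o,d=ray('w',(330.4,317),k); X=o+d*(.274-o[2])/d[2]; print('barend',(T.T@(X-s['tcp_pos'])).round(4)); print(T.round(3).tolist())
```

```text
cam [ 0.4968 -0.2229  0.4989]
skirt centre by size [ 0.5557 -0.1001  0.2664]
0.228 [ 0.5655 -0.0798  0.228 ] tool [-0.0843  0.0097  0.1058]
0.232 [ 0.5645 -0.0819  0.232 ] tool [-0.082   0.0095  0.1018]
0.236 [ 0.5634 -0.084   0.236 ] tool [-0.0796  0.0094  0.0978]
0.24 [ 0.5624 -0.0861  0.24  ] tool [-0.0773  0.0092  0.0938]
pointer [-0.0516  0.0094  0.0978]
rimL [-0.0799 -0.0201  0.0978]
rimR [-0.0799  0.0388  0.0978]
barend [-0.103   0.0071  0.0598]
[[-0.492, -0.87, -0.001], [-0.87, 0.492, 0.001], [-0.0, 0.001, -1.0]]
```

The pointer and bar lie along tool x, and the axis is about (-0.078, +0.009) away in tool axes. I straddle the bar and grasp it.

Request:
{"method": "send_rows", "body": {"steps": [[[-0.03,0.003,0],0,1],[[-0.06,0.006,0],0,1],[[-0.078,0.009,0],0,1],[[-0.078,0.009,0],0,1],[[-0.078,0.009,0.02],0,1],[[-0.078,0.009,0.04],0,1],[[-0.078,0.009,0.055],0,1],[[-0.078,0.009,0.065],0,1],[[-0.078,0.009,0.071],0,1],[[-0.078,0.009,0.071],0,1]]}}

```text
t: 13.4
tcp_pos: [0.5624, -0.0859, 0.2619]
tcp_rot: [-0.504, 0.864, 0.001, -0.001]
wrist_force: [-0.1, 0.0, 0.5]
gripper_width: 0.085
```

Request:
{"method": "send_rows", "body": {"steps": [[[0,0,0],0,0.5],[[0,0,0],0,0.3],[[0,0,0],0,0.1],[[0,0,0],0,0],[[0,0,0],0,0],[[0,0,0],0,0],[[0,0,0],0,0],[[0,0,0],0,0],[[0,0,0],0,0],[[0,0,0],0,0]], "grip_force": 25}}

```text
t: 14.23
tcp_pos: [0.5639, -0.0866, 0.2623]
tcp_rot: [-0.504, 0.864, -0.0, -0.0]
wrist_force: [10.3, -5.6, -3.2]
gripper_width: 0.012
```

Request:
{"method": "send_rows", "body": {"steps": [[[0,-0.001,0.001],0,0],[[0,-0.001,0.002],0,0],[[0,-0.001,0.003],0,0],[[0,-0.001,0.004],0,0],[[0,-0.001,0.005],0,0],[[0,-0.001,0.006],0,0],[[0,-0.001,0.006],0,0],[[0,-0.001,0.006],0,0],[[0,-0.001,0.006],0,0],[[0,-0.001,0.006],0,0]]}}

```text
t: 15.07
tcp_pos: [0.564, -0.0872, 0.2559]
tcp_rot: [-0.504, 0.864, 0.0, -0.001]
wrist_force: [-6.6, -1.7, -0.0]
gripper_width: 0.0118
```

Request:
{"method": "send_rows", "body": {"steps": [[[0.0005,0.001,0.001],0,0],[[0.0005,0.001,0.002],0,0],[[0.0005,0.001,0.003],0,0],[[0.0005,0.001,0.004],0,0],[[0.0005,0.001,0.004],0,0],[[0.0005,0.001,0.004],0,0],[[0.0005,0.001,0.004],0,0],[[0.0005,0.001,0.004],0,0],[[0.0005,0.001,0.004],0,0],[[0.0005,0.001,0.004],0,0]]}}

```text
t: 15.9
tcp_pos: [0.5629, -0.0872, 0.2519]
tcp_rot: [-0.504, 0.864, 0.0, -0.001]
wrist_force: [-1.1, -3.3, -0.7]
gripper_width: 0.0117
```

Request:
{"method": "send_rows", "body": {"steps": [[[0,0,0.0003],0,0],[[0,0,0.0006],0,0],[[0,0,0.0009],0,0],[[0,0,0.0012],0,0],[[0,0,0.0015],0,0],[[0,0,0.0015],0,0],[[0,0,0.0015],0,0],[[0,0,0.0015],0,0],[[0,0,0.0015],0,0],[[0,0,0.0015],0,0]]}}

```text
t: 16.73
tcp_pos: [0.5628, -0.0872, 0.2504]
tcp_rot: [-0.504, 0.864, 0.0, -0.001]
wrist_force: [-3.8, -4.0, -0.8]
gripper_width: 0.0117
```

Request:
{"method": "send_rows", "body": {"steps": [[[0.0003,0.0005,0.0003],0,0],[[0.0003,0.0005,0.0006],0,0],[[0.0003,0.0005,0.0009],0,0],[[0.0003,0.0005,0.0012],0,0],[[0.0003,0.0005,0.0015],0,0],[[0.0003,0.0005,0.0015],0,0],[[0.0003,0.0005,0.0015],0,0],[[0.0003,0.0005,0.0015],0,0],[[0.0003,0.0005,0.0015],0,0],[[0.0003,0.0005,0.0015],0,0]]}}

```text
t: 17.57
tcp_pos: [0.5622, -0.0873, 0.2489]
tcp_rot: [-0.504, 0.864, 0.0, -0.001]
wrist_force: [0.3, -2.6, -0.6]
gripper_width: 0.0116
```

Request:
{"method": "send_rows", "body": {"steps": [[[0,0,0.0003],0,0],[[0,0,0.0006],0,0],[[0,0,0.0009],0,0],[[0,0,0.0012],0,0],[[0,0,0.0012],0,0],[[0,0,0.0012],0,0],[[0,0,0.0012],0,0],[[0,0,0.0012],0,0],[[0,0,0.0012],0,0],[[0,0,0.0012],0,0]]}}

```text
t: 18.4
tcp_pos: [0.5622, -0.0872, 0.2476]
tcp_rot: [-0.504, 0.864, 0.0, -0.001]
wrist_force: [0.0, -3.8, -0.2]
gripper_width: 0.0117
```

Request:
{"method": "send_rows", "body": {"steps": [[[0,0,0.0003],0,0],[[0,0,0.0006],0,0],[[0,0,0.0009],0,0],[[0,0,0.0012],0,0],[[0,0,0.0015],0,0],[[0,0,0.0015],0,0],[[0,0,0.0015],0,0],[[0,0,0.0015],0,0],[[0,0,0.0015],0,0],[[0,0,0.0015],0,0]]}}

```text
t: 19.23
tcp_pos: [0.5621, -0.0873, 0.246]
tcp_rot: [-0.504, 0.864, 0.0, -0.001]
wrist_force: [-3.4, -3.2, -0.3]
gripper_width: 0.0118
```

Run:
```python
from h import *
s=r.get_state(); print(np.round(s['tcp_pos'],4),np.round(s['wrist_force'],2),np.round(s['moment'],3),np.round(s['qpos'],3))
Rs=[]
for c in('scene','top','wrist'):
    r.read_camera(c);k=r.get_calibration(c)
    for m in r.mark_of('lid_front',c)[:1]: print(c,np.round(m['point'],1),round(m['confidence'],2)); Rs.append(ray(c,m['point'],k))
x,e=tri(Rs); print(x.round(4),np.round(e,4))
```

```text
[ 0.5621 -0.0873  0.246 ] [-3.43 -3.22 -0.32] [-0.699  0.652 -0.024] [-1.530e-01  3.620e-01  2.560e-01  1.467e+00 -1.000e-03 -1.209e+00]
scene [315.5 187.3] 0.76
wrist [323.6 221.4] 0.8
[ 0.5624 -0.0887  0.2188] [0.0019 0.0019]
```

Request:
{"method": "send_rows", "body": {"steps": [[[0.0002,0.0005,0.0002],0,0],[[0.0002,0.0005,0.0004],0,0],[[0.0002,0.0005,0.0006],0,0],[[0.0002,0.0005,0.0008],0,0],[[0.0002,0.0005,0.001],0,0],[[0.0002,0.0005,0.001],0,0],[[0.0002,0.0005,0.001],0,0],[[0.0002,0.0005,0.001],0,0],[[0.0002,0.0005,0.001],0,0],[[0.0002,0.0005,0.001],0,0]]}}

```text
t: 20.37
tcp_pos: [0.5617, -0.0872, 0.2451]
tcp_rot: [-0.504, 0.864, 0.0, -0.001]
wrist_force: [0.6, -5.1, 1.2]
gripper_width: 0.0116
```

Request:
{"method": "send_rows", "body": {"steps": [[[0,0,0.0002],0,0],[[0,0,0.0004],0,0],[[0,0,0.0006],0,0],[[0,0,0.0008],0,0],[[0,0,0.001],0,0],[[0,0,0.001],0,0],[[0,0,0.001],0,0],[[0,0,0.001],0,0],[[0,0,0.001],0,0],[[0,0,0.001],0,0]]}}

```text
t: 21.2
tcp_pos: [0.5617, -0.0872, 0.2443]
tcp_rot: [-0.504, 0.864, 0.0, -0.001]
wrist_force: [-0.2, -4.3, 5.5]
gripper_width: 0.0116
```

Gasket contact is at about z 0.245 (5.5 N). I release and regrip squarely with a firmer grip.

Request:
{"method": "send_rows", "body": {"steps": [[[0.0005,0,0],0,0.4],[[0.0005,0,0],0,0.4],[[0.0005,0,0],0,0.4],[[0.0005,0,0],0,0.3],[[0.0005,0,0],0,0.1],[[0.0005,0,0],0,0],[[0.0005,0,0],0,0],[[0.0005,0,0],0,0],[[0.0005,0,0],0,0],[[0.0005,0,0],0,0]], "grip_force": 60}}

```text
t: 22.03
tcp_pos: [0.5616, -0.0876, 0.2443]
tcp_rot: [-0.504, 0.864, -0.0, -0.001]
wrist_force: [1.8, -0.6, 0.1]
gripper_width: 0.01
```

Run:
```python
from h import *
for i in range(2):
    s=r.get_state(); print(s['t'],np.round(s['tcp_pos'],4),np.round(s['wrist_force'],2),np.round(s['moment'],3),s['gripper_width'])
    r.read_camera('top')
```

```text
22.0333 [ 0.5616 -0.0876  0.2443] [ 1.81 -0.61  0.07] [-0.026 -0.455  0.037] 0.009952978326370083
22.0833 [ 0.5615 -0.0876  0.2443] [ 3.24 -0.56  0.96] [-0.005 -0.456  0.054] 0.010457305400782045
```

Request:
{"method": "send_rows", "body": {"steps": [[[0,0,0.0003],0,0],[[0,0,0.0006],0,0],[[0,0,0.0009],0,0],[[0,0,0.0012],0,0],[[0,0,0.0014],0,0],[[0,0,0.0014],0,0],[[0,0,0.0014],0,0],[[0,0,0.0014],0,0],[[0,0,0.0014],0,0],[[0,0,0.0014],0,0]]}}

```text
t: 22.97
tcp_pos: [0.5616, -0.0876, 0.2432]
tcp_rot: [-0.504, 0.864, -0.0, -0.001]
wrist_force: [0.2, 0.4, 6.2]
gripper_width: 0.0101
```

Request:
{"method": "send_rows", "body": {"steps": [[[0,0,0.0004],0,0],[[0,0,0.0007],0,0],[[0,0,0.001],0,0],[[0,0,0.0013],0,0],[[0,0,0.0015],0,0],[[0,0,0.0015],0,0],[[0,0,0.0015],0,0],[[0,0,0.0015],0,0],[[0,0,0.0015],0,0],[[0,0,0.0015],0,0]]}}

```text
t: 23.8
tcp_pos: [0.5616, -0.0877, 0.2424]
tcp_rot: [-0.504, 0.864, -0.0, -0.0]
wrist_force: [-1.4, 0.3, 9.4]
gripper_width: 0.0099
```

Run:
```python
from h import *
for i in range(4):
    s=r.get_state(); print(s['t'],np.round(s['tcp_pos'],5),np.round(s['wrist_force'],2),np.round(s['moment'],3),s['gripper_width'])
    r.read_camera('top')
```

```text
23.8 [ 0.56161 -0.08765  0.24242] [-1.4   0.33  9.37] [0.077 0.313 0.047] 0.009948881977038079
23.85 [ 0.56162 -0.08764  0.24242] [-1.31  0.66 10.34] [ 0.041  0.308 -0.015] 0.0101101607538291
23.9 [ 0.56161 -0.08764  0.2424 ] [-0.87  0.16 11.12] [ 0.112  0.283 -0.049] 0.010112730733186607
23.95 [ 0.56164 -0.08765  0.24241] [-0.69  0.49 11.23] [0.062 0.301 0.05 ] 0.009570789440280395
```

Request:
{"method": "send_rows", "body": {"steps": [[[0,0,0.001],0,0],[[0,0,0.0012],0,0],[[0,0,0.0014],0,0],[[0,0,0.0015],0,0],[[0,0,0.0015],0.04,0],[[0,0,0.0015],0.08,0],[[0,0,0.0015],0.12,0],[[0,0,0.0015],0.16,0],[[0,0,0.0015],0.2,0],[[0,0,0.0015],0.2,0]]}}

```text
t: 24.83
tcp_pos: [0.5619, -0.0878, 0.2419]
tcp_rot: [-0.414, 0.911, -0.001, 0.0]
wrist_force: [-1.5, -0.8, 12.9]
gripper_width: 0.0102
```

```bash
cat > st.py <<'E'
from h import *
F=[];M=[]
for i in range(4):
    s=r.get_state(); F.append(s['wrist_force']);M.append(s['moment'])
    if i<3: r.read_camera('top')
q=s['tcp_rot']; print(s['t'],np.round(s['tcp_pos'],5),'F',np.mean(F,0).round(2),np.round([f[2] for f in F],1),'M',np.mean(M,0).round(3),'head',2*np.arctan2(q[1],q[0]).round(4),'w',round(float(s['gripper_width']),4),'q6',s['qpos'][5].round(3))
E
python3 st.py
```

```text
24.9833 [ 0.56187 -0.08784  0.2419 ] F [-1.16 -0.72 12.93] [12.9 13.2 12.5 13.1] M [-0.131  0.182  0.004] head 3.9968 w 0.01 q6 -1.01
```

Request:
{"method": "send_rows", "body": {"steps": [[[0,0,0.0011],0,0],[[0,0,0.0012],0.05,0],[[0,0,0.00125],0.1,0],[[0,0,0.00125],0.15,0],[[0,0,0.00125],0.2,0],[[0,0,0.00125],0.25,0],[[0,0,0.00125],0.3,0],[[0,0,0.00125],0.35,0],[[0,0,0.00125],0.4,0],[[0,0,0.00125],0.4,0]]}}

```text
t: 25.82
tcp_pos: [0.5622, -0.0883, 0.2415]
tcp_rot: [-0.224, 0.975, -0.002, 0.001]
wrist_force: [-0.4, -2.6, 11.1]
gripper_width: 0.0104
```

```bash
python3 st.py
```

```text
25.9667 [ 0.56222 -0.08834  0.24156] F [-0.15 -2.74 11.09] [11.1 10.9 11.1 11.2] M [-0.653 -0.027  0.047] head 3.5964 w 0.0102 q6 -0.61
```

Force held at 11–13 N and the moment is low at a latch angle of about 0.66, so the tongue is under its catch. I turn towards home.

Request:
{"method": "send_rows", "body": {"steps": [[[0,-0.0003,0.0008],0.04,0],[[0,-0.0003,0.0008],0.08,0],[[0,-0.0003,0.0008],0.12,0],[[0,-0.0003,0.0008],0.16,0],[[0,-0.0003,0.0008],0.2,0],[[0,-0.0003,0.0008],0.24,0],[[0,-0.0003,0.0008],0.28,0],[[0,-0.0003,0.0008],0.32,0],[[0,-0.0003,0.0008],0.34,0],[[0,-0.0003,0.0008],0.34,0]]}}

```text
t: 26.8
tcp_pos: [0.5625, -0.0891, 0.2415]
tcp_rot: [-0.057, 0.998, -0.002, 0.002]
wrist_force: [-0.7, -2.3, 11.3]
gripper_width: 0.0103
```

```bash
python3 st.py
```

```text
26.95 [ 0.56248 -0.08904  0.24151] F [-0.9  -2.27 10.48] [11.3 10.1 10.3 10.2] M [-0.544  0.163  0.064] head 3.2562 w 0.0101 q6 -0.27
```

Request:
{"method": "send_rows", "body": {"steps": [[[0,0,0.0008],0.02,0],[[0,0,0.0008],0.04,0],[[0,0,0.0008],0.06,0],[[0,0,0.0008],0.08,0],[[0,0,0.0008],0.1,0],[[0,0,0.0008],0.12,0],[[0,0,0.0008],0.14,0],[[0,0,0.0008],0.15,0],[[0,0,0.0008],0.15,0],[[0,0,0.0008],0.15,0]]}}

```text
t: 27.78
tcp_pos: [0.5626, -0.0894, 0.2415]
tcp_rot: [0.018, 1.0, -0.002, 0.003]
wrist_force: [-1.5, -2.3, 10.6]
gripper_width: 0.0101
```

```bash
python3 st.py
```

```text
27.9333 [ 0.56259 -0.0894   0.2415 ] F [-1.77 -2.53 10.66] [10.6 10.6 11.2 10.2] M [-0.43   0.3    0.102] head 3.106 w 0.0106 q6 -0.12
```

Request:
{"method": "send_rows", "body": {"steps": [[[0,0,0.0008],0.02,0],[[0,0,0.0008],0.04,0],[[0,0,0.0008],0.06,0],[[0,0,0.0008],0.08,0],[[0,0,0.0008],0.09,0],[[0,0,0.0008],0.1,0],[[0,0,0.0008],0.1,0],[[0,0,0.0008],0.1,0],[[0,0,0.0008],0.1,0],[[0,0,0.0008],0.1,0]]}}

```text
t: 28.77
tcp_pos: [0.5626, -0.0897, 0.2415]
tcp_rot: [0.068, 0.998, -0.002, 0.003]
wrist_force: [-1.5, -1.2, 11.1]
gripper_width: 0.0101
```

```bash
python3 st.py
```

```text
28.9167 [ 0.56257 -0.08975  0.24145] F [-1.83 -1.71 11.03] [11.1 10.4 11.7 11. ] M [-0.34   0.414 -0.079] head 3.0056 w 0.0103 q6 -0.02
```

The moment peaked at about +0.1 and then flipped to -0.08, so one click has been made. I turn slightly further so the spindle sits home, well short of a second click.

Request:
{"method": "send_rows", "body": {"steps": [[[0,0,0.0008],0.02,0],[[0,0,0.0008],0.04,0],[[0,0,0.0008],0.06,0],[[0,0,0.0008],0.08,0],[[0,0,0.0008],0.08,0],[[0,0,0.0008],0.08,0],[[0,0,0.0007],0.08,0],[[0,0,0.0006],0.08,0],[[0,0,0.0005],0.08,0],[[0,0,0.0005],0.08,0]]}}

```text
t: 29.75
tcp_pos: [0.5625, -0.0899, 0.2415]
tcp_rot: [0.108, 0.994, -0.002, 0.004]
wrist_force: [-1.5, -0.3, 8.9]
gripper_width: 0.01
```

```bash
python3 st.py
```

```text
29.9 [ 0.56257 -0.08989  0.24153] F [-1.57 -0.86  9.15] [8.9 9.7 9.4 8.6] M [-0.148  0.329  0.08 ] head 2.9256 w 0.0102 q6 0.06
```

Request:
{"method": "send_rows", "body": {"steps": [[[0,0,0.0002],0,0],[[0,0,0],0,0],[[0,0,0],0,0],[[0,0,0],0,0.2],[[0,0,0],0,0.4],[[0,0,0],0,0.6],[[0,0,0],0,0.8],[[0,0,0],0,0.8],[[0,0,0],0,0.8],[[0,0,0],0,0.8]]}}

```text
t: 30.73
tcp_pos: [0.5625, -0.0899, 0.2415]
tcp_rot: [0.108, 0.994, -0.002, 0.004]
wrist_force: [0.2, 0.2, -0.6]
gripper_width: 0.068
```

Request:
{"method": "send_rows", "body": {"steps": [[[0,0,-0.01],0,0.8],[[0,0,-0.03],0,0.8],[[0,0,-0.05],0,0.8],[[0,0,-0.07],0,0.8],[[0.03,0,-0.09],0,0.8],[[0.06,0,-0.1],0,0.8],[[0.09,0,-0.1],0,0.8],[[0.09,0,-0.1],0,0.8],[[0.09,0,-0.1],0,0.8],[[0.09,0,-0.1],0,0.8]]}}

```text
t: 31.57
tcp_pos: [0.4742, -0.0701, 0.3409]
tcp_rot: [0.108, 0.994, -0.002, 0.004]
wrist_force: [1.2, 0.2, 0.4]
gripper_width: 0.0686
```

```bash
python3 st.py
python3 - <<'E'
from h import *
Rs=[]
k=r.get_calibration('wrist'); shot('wrist','w6')
cv2.imwrite('pics/w6c.png',cv2.resize(cv2.convertScaleAbs(cv2.imread('pics/w6.png')[150:340,220:430],alpha=1.6,beta=15),None,fx=3,fy=3,interpolation=cv2.INTER_CUBIC))
for c in('wrist','scene','top'):
    if c!='wrist': r.read_camera(c); k=r.get_calibration(c)
    for m in r.mark_of('lid_front',c)[:1]: print(c,np.round(m['point'],1)); Rs.append(ray(c,m['point'],k))
    print('sh',[np.round(m['point'],1) for m in r.mark_of('shield1',c)[:2]])
x,e=tri(Rs); print(x.round(4),np.round(e,4))
E
```

```text
31.7167 [ 0.4746  -0.0702   0.34029] F [ 0.57 -0.15  0.01] [ 0.4 -0.1 -0.4  0.2] M [ 0.007 -0.01   0.01 ] head 2.9256 w 0.0682 q6 0.072
wrist [325.7 268. ]
sh [array([433.4, 214. ]), array([199.8, 279.9])]
scene [316.8 191.2]
sh [array([269.9, 178.7])]
top [417.9 231. ]
sh [array([366.3, 252.1]), array([216. , 250.6])]
[ 0.499  -0.1863  0.2347] [0.1141 0.1101 0.2092]
```

View pics/w6c.png

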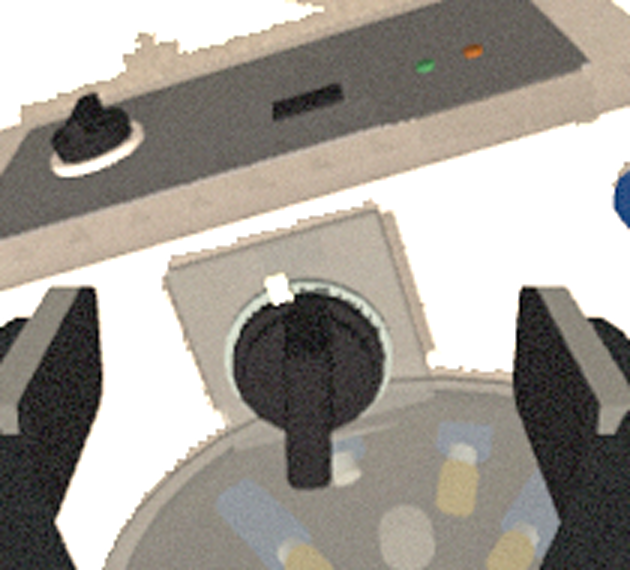

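The wrist view shows the lid down, both shields out of the way, the bar upright at (309,400) and the pointer at (279,290), turned CCW of the bar. I check the angles numerically.

Run:
```python
from h import *
k=r.get_calibration('wrist')
P=lambda c,z:(lambda od:od[0]+od[1]*(z-od[0][2])/od[1][2])(ray('w',(220+c[0]/3,150+c[1]/3),k))
h=lambda v:round(float(np.arctan2(v[1],v[0])%(2*np.pi)),3)
e=P((590,112),.212)-P((0,290),.212); t=P((375,207),.221)-P((172,265),.221)
print('front normal: deck',h(e)+np.pi/2,'tab',h(t)+np.pi/2)
rl,rr=P((232,362),.225),P((391,362),.225); print('ring',np.linalg.norm(rl-rr))
c=(rl+rr)/2
for z in(.223,.229): print('pointer head',h(P((279,291),z)-c))
print('knob axis',c,'bar sides',h(P((287,400),.264)-P((287,475),.264)),h(P((330,430),.264)-P((328,480),.264)))
print(r.get_state()['t'])
```

```text
front normal: deck 3.2387963267948967 tab 3.225796326794897
ring 0.055171402939865284
pointer head 3.328
pointer head 3.284
knob axis [ 0.56338806 -0.08915561  0.225     ] bar sides 2.92 2.899
32.1667
```

```bash
python3 -c "
from plant import r
print(r.close_job())"
```

```text
the job is handed in; nothing more can be done
None
```

The centrifuge is shut and latched, and the job was handed in at about 32 s. No verdict was reported.

**What I did:** I swung the lid down and felt the gasket at tool height of about 0.245 m. I regripped the bar squarely and pressed with 10–13 N at the knob. The knob then turned clockwise past the catch without jamming, as far as home. The moment rose to about +0.1 N m, then flipped sign, which I took as one click. I turned 0.08 rad more to reseat the spindle, eased off, opened the fingers and backed away.

**Last checks:**
- **Latch:** the pointer was about 0.05–0.1 rad short of the front direction, inside the 0.2 rad allowed.
- **Clicks:** the bar was about 0.37–0.4 rad past the pointer, so one click.
- **Contact:** wrist force was about zero and the gripper was clear of everything.
- **Lid and shields:** the lid looked shut in the last wrist picture. In that picture the networks still marked both shields.

**What failed or disagreed:**
- My first push, with closed fingers, slid off the side of the bar with the lid still about 9 mm open. Gripping the bar fixed that.
- The last triangulation of the lid height was useless. The top camera picked the wrong thing and the residuals were over 0.1 m.
- I did not measure the latched gasket force after letting go.
- The slip I measured is a little above the nominal 0.31 rad, probably from reading the pixels.
- The moment peak I saw was below the stated 0.2 N m click torque, because I sampled it only between moves.

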